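Fit the retaining ring on the phone jig's pivot post

TASK

The hold-down arm of the phone jig sits loose on its pivot post. Using the ring pliers (not your fingers), spread the retaining ring, slide it over the post and gently press the sprung hub down with it until the ring can snap shut in the post's groove; then put the pliers back upright in their stand and leave everything else where it is.

Things in the scene. Friction and masses are not known exactly. Their poses are not given: they have to be found in the camera images.
- ring: dark steel C-shaped retaining ring lying flat, 5 mm thick, about 40 mm across (not the plain bright washer), about 32 g. Origin on its axis at the underside; z up; +x points to the gap between its two lugs. Two sprung arms hinged at the back (x -15, y +-4 mm). Shut it is 25 mm across inside; spread by the pliers to their stop, 30 mm, the middle of that room at x = +1.5 mm
- ring_left (a joint): opening (rad) of the ring's left arm; the right follows. 0 shut, about 0.25 with the pliers at their stop; passes the 28 mm post from about 0.15. Spring: 6 N (start) to 11 N (0.25) at each lug. Pressing and spreading together, the pliers should stay below 35 N on the ring
- lug_hole (a point): top centre of the through hole in the ring's left (+y) lug. Hole 6 mm in ring x by 5.5 mm in ring y; lug 11 x 10.5 mm. At ring x 21, y +9 mm shut (right lug y -9); about x 18.6, y +-17.7 mm at 0.25 rad, so as the ring shuts round the post the lugs move 3 to 4 mm away from the post and the pliers should follow them
- pliers: ring pliers upright in their stand, handles up, 146 mm tall, about 170 g, same after a half turn about z. Origin midway between the jaw tips at their flat 8 x 8 mm shoulders; z up, jaws to +y and -y. From each shoulder a pin points 4.5 mm down (3.4 mm in x, 3 mm in y, tapered) at x 0, y +-9 mm at rest. Squeezing the handles SPREADS the tips, about mm for mm
- pliers_grip (a point): on the pliers' axis 118 mm above their origin, mid-height of the black rubber grips (20 mm wide in x, z 97 to 140 mm). There the grips measure 62 mm over their outer faces (along y) at rest, but they lean outward, to 69 mm at the top; squeezed to the stop they are upright and 42 mm over the faces
- jaw_left (a joint): angle (rad) of the pliers' left jaw; the right follows. 0 at rest, 0.17 at the stop, pins then at y +-19 mm. The return spring holds the handles open against a grip of up to 8 N, which is enough to carry the pliers unspread; 12 N squeezes them to the stop, about 23 N with the ring on the pins; more goes into the stop. In fixed fingers a full squeeze also sinks the tips by about 2 mm
- pliers_plate (a point): centre of the underside of the pliers' 30 (x) x 44 (y) x 8 mm steel housing plate, 57.5 mm above their origin, which rests on the stand's rim
- stand: black upright rectangular tube on a foot, fixed, open on top, 75 mm high, well 20 mm (x) by 32 mm (y), 28 x 40 mm outside. Origin at the centre of its underside, z up. The pliers stand in it with their y along its y, their origin 17.5 mm above its origin
- jig: fixed aluminium phone jig, base 100 x 270 x 12 mm with a phone on it. Origin at bench level on the axis of its upright steel pivot post; z up, +y towards the phone. Post 28 mm diameter with a groove 24 mm in diameter, 6.5 mm high. The post's height is set by hand: the groove's lower edge is 47 to 65 mm above the bench; the post's top is 13.5 mm above that edge, its last 3 mm chamfered to 21 mm
- driver: bystander: screwdriver, 170 mm, black handle
- battery: bystander: flat battery, 62 x 92 x 6 mm
- washer: bystander: plain bright washer, 38 mm, 4 mm thick
- tweezers: bystander: steel tweezers, 120 mm
- tray: bystander: white divided parts tray, 100 x 140 x 22 mm
- can: bystander: closed aluminium can, 52 mm, 100 mm high
- spare: bystander: black phone, 72 x 150 x 9 mm
- post_foot (a point): foot of the post, on its axis, 12 mm above the bench. Round the post slides a round aluminium hub (56 mm, flat top) with the arm over the phone: a spring holds its top 5 mm above the groove's lower edge; pressed down (2 N rising to 3.5 N) it comes to a hard stop with its top level with that edge, where the ring can shut. It then pushes the ring up against the groove's upper edge
Not all that is in view belongs to the job. There is more than one size of the pliers; the one meant has the size given above. Of the things that look like the stand, take the one that is nearest to the robot's base at the start.

How it is judged:
On the way, in this order (a step that is already met when the one before it is completed fails the run):
1. the ring is carried, spread, on the pliers' tips, clear of the bench (value of joint ring_left above 0.13 rad and height (world z) of ring above 0.03 m and contact force between pliers and ring above 2 N), for 0.2 s.
2. the spread ring has been slid down round the post (horizontal distance between ring and jig below 0.006 m and height (world z) of ring below 0.0685 m and value of joint ring_left above 0.1 rad), for 0.05 s.
3. the ring has snapped shut in the groove (horizontal distance between ring and jig below 0.004 m and height (world z) of ring between 0.0455 and 0.0685 m and value of joint ring_left below 0.06 rad and contact force between ring and jig above 2 N), for 0.1 s.
At the end, for the whole second after the job is handed in: ring level (0.1 rad) in the groove, shut (arms under 0.06 rad) within 4 mm of the post's axis, underside 45.5 to 68.5 mm above the bench, loaded by the hub (over 2 N); pliers off the ring, upright (0.12 rad) in the stand, within 9 mm of its axis, origin 14 to 21 mm above its underside; at rest (all of step 3 and angle between ring's own z axis and vertical below 0.1 rad and contact force between pliers and ring below 0.1 N and horizontal distance between pliers and stand below 0.009 m and z of pliers in the frame of stand between 0.014 and 0.021 m and angle between pliers's own z axis and vertical below 0.12 rad and linear speed of each of pliers, ring below 0.02 m/s); the robot touches nothing.
It fails at once if the pliers load the ring with more than 38 N in all (spreading takes about 25 N of it) (contact force between pliers and ring above 38 N).
It fails at once if the ring is rammed or wedged on the jig with more than 70 N (contact force between ring and jig above 70 N).
It fails at once if the fingers touch the ring (contact force between the fingers and ring above 0.5 N).
It fails at once if the robot itself pushes the jig or its hub (contact force between any of the fingers, the arm and jig above 2 N).
It fails at once if a bystander is moved more than 30 mm (distance of any of driver, battery, washer, tweezers, tray, can, spare from where it was at the start of the episode above 0.03 m).
It also fails if it takes over 70 s, if anything falls off the work surface, if the arm or the gripper's body presses on something with over 40 N, if the wrist force passes 120 N, or if a joint passes its speed limit or range.

ROBOT

A 7-joint arm with a two-finger parallel gripper is mounted at the origin on the work surface. World frame = base frame: x ahead of the robot, y to its left, z up, the work surface at z = 0. Lengths are in m, angles in rad, forces in N, time in s.
With the tool pointing down it reaches from about 0.375 to 0.925 m from the base axis. Payload 3.1 kg.
Tool frame: the origin (TCP) lies between the finger pads; the fingertips stand 19 mm ahead of it and the grasp point (between the pads) is the TCP; z points along the fingers, y is the line along which they close (so a half turn about z gives the same grasp; the last joint's range is limited). The gripper opens to 85 mm and grips with 20 to 120 N. Pads are 22 mm wide; open, the fingers measure 114 mm over their backs; the gripper's body (76 mm by 85 mm) begins 54 mm behind the grasp point. The pads swing forward as they close: fully open they stand 13 mm farther back than shut.
Start: joints at [-1.369, 0.383, 0.044, 1.598, -0.018, 1.161, -0.05], TCP at [0.192, 0.621, 0.25] pointing down, gripper open.
Joint ranges: [-2.61, 2.61], [-0.41, 2.15], [-1.48, 1.57], [0, 2.5], [-1.57, 4.71], [0.05, 1.97], [-2.85, 2.85]. Speed limits (rad/s): [2.79, 2.79, 3.14, 3.14, 3.14, 3.14, 3.14].

INTERFACE

Orientations are given as a unit quaternion [x, y, z, w].
In Python, from bench import move_ptp, movel, move_j, move_gripper, pause, inverse_kinematics, read_camera, camera_params, MotionError, sign_off, look_for, tip_of, read_time_s, read_qpos, read_joint_vel, read_effort, read_eef_pos, read_tcp_rot, read_ft_force, read_ft_torque, read_finger_gap, read_grasp_force gives the robot as it stands. Calls block until the motion is done:
- move_ptp(position, orientation): joint-space move of the TCP to a pose.
- movel(position, orientation=None, speed=0.15): straight line of the TCP; orientation=None keeps the orientation; speed is the mean speed in m/s.
- move_j(angles): joint-space move.
- move_gripper(opening, effort=None): finger opening in m; effort is the grip in N (None keeps the last); returns when the fingers have stopped.
- pause(seconds).
- inverse_kinematics(position, orientation): joint angles nearest the present ones, or None.
- read_camera(name): name is "side" or "top" or "wrist"; returns the picture (400x640x3 uint8, red, green, blue); there is no depth.
- camera_params(name): a dict with "K" (3x3 intrinsics, pixels), "camera_from_world" (4x4, takes a point from world to camera coordinates). Camera axes: x right, y down, z forward; pixel columns grow to the right and rows downward; lengths in m; the calibration is good to about 2 mm. A picture is of the moment at which its call begins: read the wrist's pose just before it. camera_params takes no time and is no camera call; for the wrist camera it gives the pose at the moment of the call.
A pose or a line that the arm cannot do raises MotionError and nothing moves.
- sign_off(): hands the job in; it is judged then, once.
Trained networks look in the newest picture that a camera, given by its name, has taken for a name from the list of things; names that differ only in an ending like _2 or _b are one class to them, and where a whole thing is asked for, a point or a joint stands for the part that bears it (a point fixed in the world has none). Each returns a list of dicts, best first, with "confidence" (0 to 1); they miss things now and then, are a little off and sometimes report something else, mostly with a low value. They report only what shows in the picture. A call takes as long as a camera call. They do not tell look-alikes from the thing itself.
- look_for(camera, name): "at" ([column, row] in pixels, amid what is visible of it).
- tip_of(camera, name): "at" ([column, row] in pixels: a listed point, or the origin of a listed thing).
Readings, each from a call of its own:
- read_time_s(): time.
- read_qpos(): joint angles.
- read_joint_vel(): joint speeds.
- read_effort(): joint torques, N m.
- read_eef_pos(): TCP position.
- read_tcp_rot(): TCP orientation.
- read_ft_force(): force on the tool from outside, world axes, zero at the start.
- read_ft_torque(): the same for the moment, N m.
- read_finger_gap(): finger opening in m.
- read_grasp_force(): force on a finger pad.
Only numpy, scipy, OpenCV 4.12 (cv2) and the standard library are available. Lean on these libraries where they do the work, as an engineer would, in place of code of your own. Each camera call takes 0.05 s, during which the arm holds its last target. There are 200 camera calls.

## Working session

There is one attempt and no reset: what is moved stays moved. The work goes in short steps, each a Python script; the robot and the scene stay as the last script left them, time stands still between calls to the robot, and variables do not carry over. Pictures are saved under pics/ and viewed, at most 13 in all, crops included, and the job is handed in when it is done.

```bash
ls; mkdir -p pics
python3 - <<'E'
from bench import *
import cv2,numpy as np
ims=[]
for c in ["side","top"]:
    im=read_camera(c); cv2.imwrite(f"pics/{c}0.png",im[:,:,::-1])
    p=camera_params(c); print(c,np.round(p["K"],1).tolist(),np.round(p["camera_from_world"],3).tolist())
    for n in ["ring","lug_hole","pliers","pliers_grip","pliers_plate","stand","jig","post_foot","washer"]:
        print(n,[(np.round(d["at"]).tolist(),round(d["confidence"],2)) for d in tip_of(c,n)[:4]],[(np.round(d["at"]).tolist(),round(d["confidence"],2)) for d in look_for(c,n)[:4]] if n in("ring","pliers","stand","jig") else "")
print(read_time_s(),read_tcp_rot())
E
```

```text
pics
side [[370.5, 0.0, 325.1], [0.0, 370.5, 193.5], [0.0, 0.0, 1.0]] [[0.909, -0.417, -0.011, -0.426], [-0.313, -0.664, -0.679, 0.205], [0.275, 0.62, -0.734, 0.818], [0.0, 0.0, 0.0, 1.0]]
ring [([397.0, 286.0], 0.5)] [([401.0, 289.0], 0.74), ([487.0, 269.0], 0.47)]
lug_hole [([409.0, 278.0], 0.54)] 
pliers [([378.0, 221.0], 0.86), ([203.0, 163.0], 0.63), ([241.0, 371.0], 0.61), ([376.0, 226.0], 0.25)] [([255.0, 383.0], 0.97), ([381.0, 198.0], 0.85), ([216.0, 185.0], 0.81)]
pliers_grip [([384.0, 190.0], 0.84), ([226.0, 193.0], 0.66), ([312.0, 258.0], 0.24)] 
pliers_plate [([383.0, 206.0], 0.95), ([219.0, 175.0], 0.7), ([383.0, 249.0], 0.52)] 
stand [([347.0, 139.0], 0.95), ([372.0, 175.0], 0.63), ([378.0, 230.0], 0.56)] [([382.0, 227.0], 0.66), ([351.0, 132.0], 0.62), ([374.0, 168.0], 0.57)]
jig [([382.0, 359.0], 0.5)] [([306.0, 155.0], 0.83), ([418.0, 152.0], 0.16)]
post_foot [([319.0, 168.0], 0.59)] 
washer [([292.0, 215.0], 0.6)] 
top [[448.0, 0.0, 318.3], [0.0, 448.0, 191.9], [0.0, 0.0, 1.0]] [[0.013, -1.0, -0.003, -0.025], [-0.984, -0.012, -0.178, 0.478], [0.178, 0.005, -0.984, 1.039], [0.0, 0.0, 0.0, 1.0]]
ring [([413.0, 177.0], 0.59)] [([410.0, 172.0], 0.43)]
lug_hole [([411.0, 168.0], 0.42), ([247.0, 176.0], 0.41)] 
pliers [([428.0, 327.0], 0.98), ([172.0, 296.0], 0.94), ([350.0, 155.0], 0.87)] [([464.0, 317.0], 0.96), ([349.0, 149.0], 0.59), ([208.0, 292.0], 0.58)]
pliers_grip [([485.0, 304.0], 0.89), ([350.0, 144.0], 0.85), ([241.0, 285.0], 0.68)] 
pliers_plate [([207.0, 288.0], 0.93), ([458.0, 317.0], 0.67), ([350.0, 148.0], 0.65)] 
stand [([215.0, 122.0], 0.84), ([286.0, 130.0], 0.81), ([346.0, 157.0], 0.65)] [([346.0, 163.0], 0.91), ([285.0, 126.0], 0.67), ([213.0, 121.0], 0.58)]
jig [([246.0, 176.0], 0.58)] [([207.0, 181.0], 0.74), ([341.0, 147.0], 0.48)]
post_foot [([244.0, 178.0], 0.83)] 
washer [([295.0, 231.0], 0.4)] 
1.4 [ 1.49325727e-01  9.88788060e-01  7.38493918e-06 -2.11428880e-05]
```

View pics/side0.png

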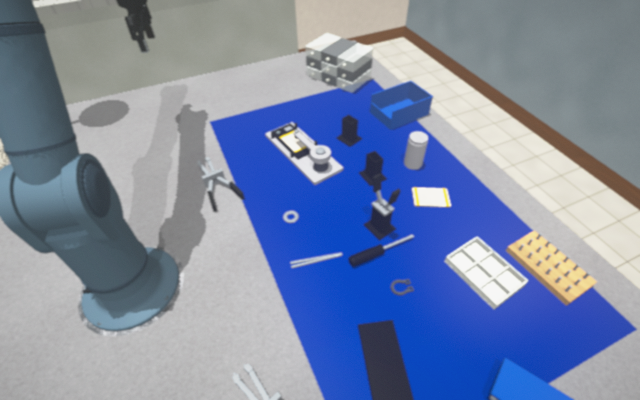

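View pics/top0.png

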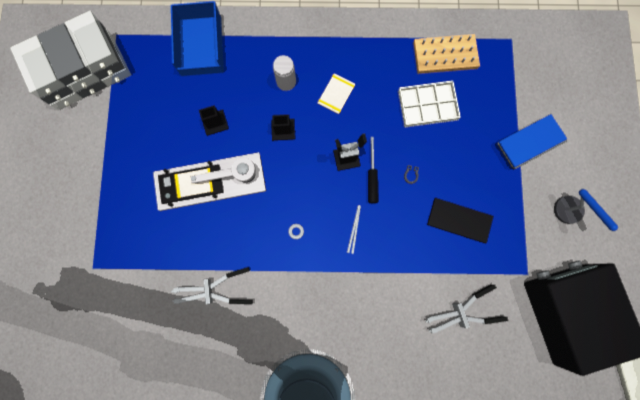

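The side and top views show the upright pliers in their stand (top 348,155), the ring (411,174) and the post (244,172). The two pliers lying flat are look-alikes. Next I'll look from nearer with the wrist camera.

```bash
cat > h.py <<'E'
from bench import *
import cv2,numpy as np
from scipy.spatial.transform import Rotation as R
def ray(p,uv):
    C=np.array(p["camera_from_world"]);Rt=C[:3,:3].T
    return -Rt@C[:3,3], Rt@np.linalg.inv(p["K"])@[uv[0],uv[1],1]
def at_z(p,uv,z):
    o,d=ray(p,uv); return o+d*(z-o[2])/d[2]
def proj(p,X):
    C=np.array(p["camera_from_world"]);c=C[:3,:3]@np.array(X)+C[:3,3];c=np.array(p["K"])@c;return c[:2]/c[2]
def tri(obs):  # least squares intersection of rays [(params,uv)]
    A=np.zeros((3,3));b=np.zeros(3)
    for p,uv in obs:
        o,d=ray(p,uv);d=d/np.linalg.norm(d);M=np.eye(3)-np.outer(d,d);A+=M;b+=M@o
    return np.linalg.solve(A,b)
def down(yaw): # tool pointing down, tool y axis along world angle yaw
    c,s=np.cos(yaw),np.sin(yaw)
    return R.from_matrix(np.array([[-s*-1,c,0],[-c,s,0],[0,0,-1]]).T.T if 0 else np.column_stack([[s*1,-c,0],[c,s,0],[0,0,-1]])).as_quat() if np.linalg.det(np.column_stack([[s,-c,0],[c,s,0],[0,0,-1]]))>0 else R.from_matrix(np.column_stack([[-s,c,0],[c,s,0],[0,0,-1]])).as_quat()
def snap(c,name=None):
    p=camera_params(c);im=read_camera(c)
    if name: cv2.imwrite(f"pics/{name}.png",im[:,:,::-1])
    return p,im
E
python3 - <<'E'
from h import *
t=camera_params("top");s=camera_params("side")
print("ring",at_z(t,(412,174),.003),at_z(s,(401,287),.003))
print("post",at_z(t,(244,170),.065),at_z(s,(319,150),.065))
print("grip",tri([(t,(350,144)),(s,(384,190))]),"plate",tri([(t,(350,148)),(s,(383,206))]))
for uv in [(346,157)]: print("stand",at_z(t,uv,.0))
w=camera_params("wrist");C=w["camera_from_world"];T=np.eye(4);T[:3,:3]=R.from_quat(read_tcp_rot()).as_matrix();T[:3,3]=read_eef_pos()
print(np.round(C@T,3).tolist(),np.round(w["K"],1).tolist(),read_eef_pos(),R.from_quat(read_tcp_rot()).as_matrix().round(2).tolist(),R.from_quat(down(0.3)).as_matrix().round(2).tolist())
E
```

```text
ring [ 0.5341739  -0.25426845  0.003     ] [ 0.53422328 -0.25221858  0.003     ]
post [0.52510233 0.15901628 0.065     ] [0.53010031 0.17339764 0.065     ]
grip [ 0.57173999 -0.08923349  0.13704228] plate [ 0.57561914 -0.09215375  0.08481246]
stand [ 0.57713364 -0.08799409  0.        ]
[[-0.001, 1.0, -0.001, -0.001], [-0.949, -0.001, -0.314, 0.038], [-0.314, 0.0, 0.949, 0.142], [0.0, 0.0, 0.0, 1.0]] [[288.9, 0.0, 317.1], [0.0, 288.9, 199.0], [0.0, 0.0, 1.0]] [0.19194324 0.62102444 0.25029145] [[-0.96, 0.3, -0.0], [0.3, 0.96, 0.0], [0.0, 0.0, -1.0]] [[-0.3, 0.96, 0.0], [0.96, 0.3, 0.0], [0.0, 0.0, -1.0]]
```

```bash
python3 - <<'E'
import re
s=open('h.py').read()
i=s.index("def down");j=s.index("def snap")
s=s[:i]+'''def down(yaw): # tool pointing down, tool y (closing line) at world angle yaw
    c,s=np.cos(yaw),np.sin(yaw)
    return R.from_matrix(np.column_stack([[-s,c,0],[c,s,0],[0,0,-1]])).as_quat()
'''+s[j:]
open('h.py','w').write(s)
E
python3 - <<'E'
from h import *
q=down(np.pi/2)
def show(name,names):
    p,im=snap("wrist",name)
    for n in names: print(name,n,[(np.round(d["at"],1).tolist(),round(d["confidence"],2)) for d in tip_of("wrist",n)[:3]],[(np.round(d["at"],1).tolist(),round(d["confidence"],2)) for d in look_for("wrist",n)[:2]])
    np.savez(name+".npz",K=p["K"],camera_from_world=p["camera_from_world"])
    return im
move_ptp([.56,.16,.22],q); a=show("w_post",["jig","post_foot"])
move_ptp([.62,-.09,.26],q); b=show("w_pl",["pliers","pliers_grip","pliers_plate","stand"])
move_ptp([.59,-.253,.26],q); movel([.585,-.253,.09],q); c=show("w_ring",["ring","lug_hole"])
m=np.vstack([np.hstack([a[50:350,120:520],b[50:350,120:520]]),np.hstack([c[50:350,120:520],c[50:350,120:520]*0])])
cv2.imwrite("pics/m1.png",m[:,:,::-1]); print(read_time_s(),read_qpos())
E
```

```text
w_post jig [([316.7, 152.0], 0.98), ([193.3, 9.4], 0.33)] []
w_post post_foot [] [([403.8, 128.2], 0.97)]
w_pl pliers [([314.1, 135.1], 0.69), ([519.8, 93.0], 0.15)] [([310.1, 146.4], 0.93)]
w_pl pliers_grip [([313.9, 146.8], 0.62)] [([313.0, 144.3], 0.59), ([193.9, 100.7], 0.15)]
w_pl pliers_plate [([314.0, 141.5], 0.95)] [([312.2, 146.1], 0.59), ([261.0, 70.4], 0.35)]
w_pl stand [([313.8, 132.9], 0.98), ([431.5, 187.1], 0.97), ([560.2, 200.0], 0.73)] [([581.6, 206.2], 0.75), ([311.8, 116.5], 0.71)]
w_ring ring [([318.5, 138.5], 0.63)] [([329.4, 153.1], 0.76)]
w_ring lug_hole [([321.2, 169.5], 0.94), ([620.6, 242.1], 0.57)] [([331.9, 149.8], 0.66), ([552.1, 206.0], 0.49)]
7.4667 [-0.05198865  0.58632947  0.5140397   1.7618086  -0.35912816  0.88636533
  2.19102811]
```

View pics/m1.png

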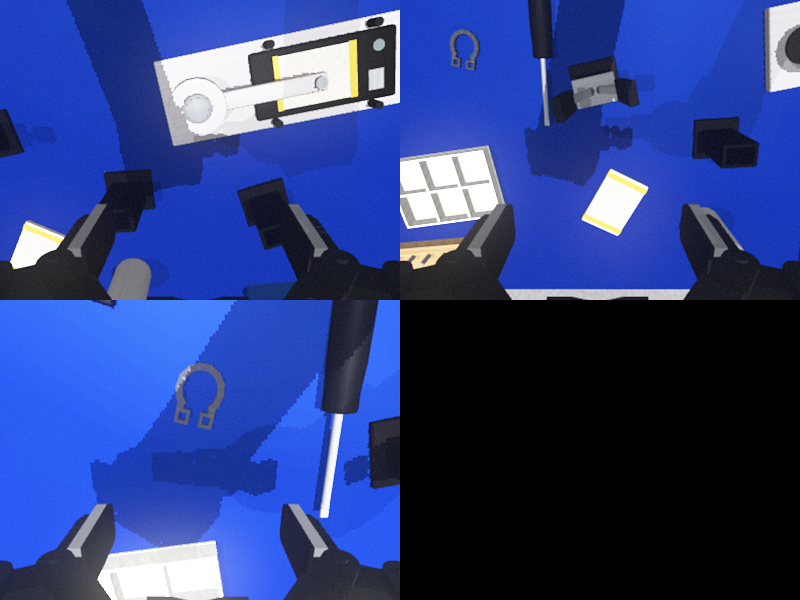

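```bash
cat >> h.py <<'E'
def mask_grey(im):
    i=cv2.resize(im,None,fx=4,fy=4,interpolation=cv2.INTER_CUBIC).astype(int)
    return ((i[:,:,2]-i[:,:,0])<75).astype(np.uint8)
def up2px(c): return (np.array(c)+.5)/4-.5
def holes(p,im,c,z=.0025):
    """inner contours (lug holes) of the ring seen near world xy c"""
    m=mask_grey(im); uv=proj(p,[c[0],c[1],z]); u,v=(uv*4).astype(int); w=200
    y0,x0=max(v-w,0),max(u-w,0); sub=np.ascontiguousarray(m[y0:v+w,x0:u+w])
    cs,h=cv2.findContours(sub,cv2.RETR_CCOMP,cv2.CHAIN_APPROX_NONE); out=[]
    for k,ct in enumerate(cs):
        a=cv2.contourArea(ct)
        if h[0][k][3]>=0 and a>60:
            M=cv2.moments(ct); q=up2px([M["m10"]/M["m00"]+x0,M["m01"]/M["m00"]+y0]); out.append((a,at_z(p,q,z)[:2]))
    return sorted(out,key=lambda t:-t[0]),sub
E
python3 - <<'E'
from h import *
subs=[]
for k,(x,y) in enumerate([(np.pi/2,.59),(-np.pi/2,.479)]):
    if k: move_ptp([.535,-.253,.16],down(x))
    movel([y,-.253,.06],down(x)); pause(.2)
    p,im=snap("wrist",f"ring{k}"); hs,sub=holes(p,im,(.534,-.253)); print(k,[(a,np.round(c,4).tolist()) for a,c in hs])
    print([(np.round(at_z(p,d["at"],0)[:2],4),d["confidence"]) for d in tip_of("wrist","ring")[:2]],[(np.round(at_z(p,d["at"],.005)[:2],4),d["confidence"]) for d in tip_of("wrist","lug_hole")[:2]])
    u,v=proj(p,[.54,-.253,0]).astype(int); subs.append(cv2.resize(im[max(v-50,0):v+50,u-66:u+66],(400,300)))
    subs.append(cv2.resize(sub*255,(400,300))[:,:,None].repeat(3,2))
cv2.imwrite("pics/m2.png",np.vstack([np.hstack(subs[:2]),np.hstack(subs[2:])])[:,:,::-1]); print(read_time_s())
E
```

```text
0 [(1197.0, [0.5495, -0.264]), (1088.0, [0.5532, -0.2465])]
[] [(array([ 0.5547, -0.249 ]), 0.92)]
1 [(1681.5, [0.5535, -0.2465]), (1550.0, [0.5497, -0.2639])]
[] [(array([ 0.5529, -0.2467]), 0.83)]
11.7083
```

View pics/m2.png

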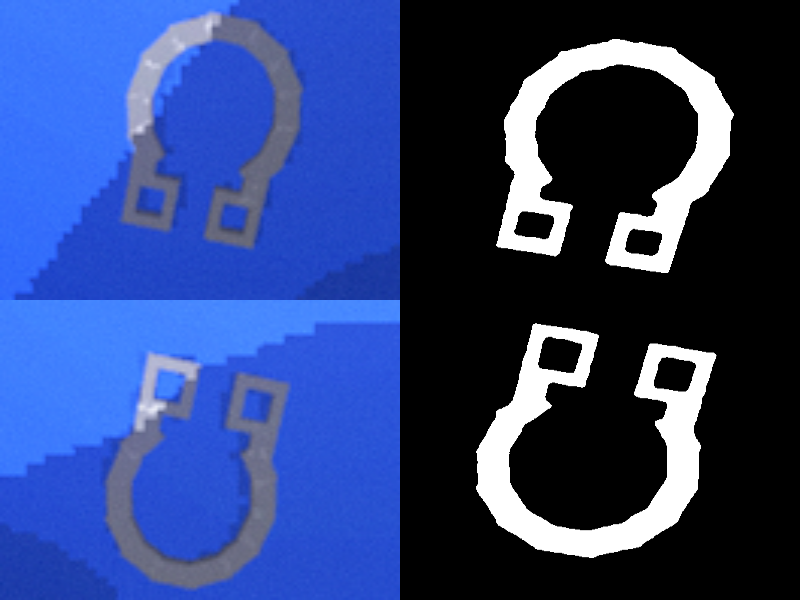

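The left-hand images show the ring lying flat with both lug holes clear. The two opposed views agree within 0.4 mm and the holes are 17.9 mm apart (expected 18). Now the pliers and the post, from two positions each.

Run:
```python
from h import *
q=down(-np.radians(79))
obs={}
def look(tag,pos,names):
    move_ptp(pos,q); pause(.15); p,im=snap("wrist",tag); np.savez(tag+".npz",K=p["K"],camera_from_world=p["camera_from_world"])
    for n in names:
        for d in tip_of("wrist",n)[:2]: print(tag,n,np.round(d["at"],1).tolist(),round(d["confidence"],2))
        d=tip_of("wrist",n)
        if d: obs.setdefault(n,[]).append((p,d[0]["at"]))
    return im
movel([.479,-.253,.25])
a=look("pA",[.53,-.10,.25],["pliers_grip","pliers_plate","stand"])
b=look("pB",[.50,-.06,.25],["pliers_grip","pliers_plate","stand"])
c=look("jA",[.49,.18,.20],["jig","post_foot"])
d=look("jB",[.43,.14,.20],["jig","post_foot"])
for n,o in obs.items(): 
    if len(o)>1: print(n,np.round(tri(o),4))
print(read_time_s())
def cr(tag,im,X):
    z=np.load(tag+".npz");u,v=proj(z,X).astype(int);print(tag,u,v);u=min(max(u,80),560);v=min(max(v,60),340);print("crop",u-80,v-60);return cv2.resize(im[v-60:v+60,u-80:u+80],(400,300),interpolation=cv2.INTER_CUBIC)
m=np.vstack([np.hstack([cr("pA",a,[.573,-.09,.1]),cr("pB",b,[.573,-.09,.1])]),np.hstack([cr("jA",c,[.525,.165,.065]),cr("jB",d,[.525,.165,.065])])])
cv2.imwrite("pics/m3.png",m[:,:,::-1])
```

```text
pA pliers_grip [469.8, 385.7] 0.93
pA pliers_grip [311.7, 147.5] 0.68
pA pliers_plate [312.8, 138.7] 0.79
pA pliers_plate [53.2, 316.7] 0.57
pA stand [186.4, 37.2] 0.71
pA stand [314.6, 130.7] 0.62
pB pliers_grip [134.4, 302.6] 0.95
pB pliers_grip [500.8, 377.8] 0.89
pB pliers_plate [79.8, 305.4] 0.97
pB pliers_plate [458.1, 384.4] 0.86
pB stand [226.8, 18.8] 0.97
pB stand [349.8, 113.4] 0.95
jA jig [333.9, 147.9] 0.82
pliers_grip [ 0.6216 -0.0669  0.4011]
pliers_plate [ 0.6172 -0.0823  0.4159]
stand [0.6502 0.0721 0.0041]
17.2917
pA 314 143
crop 234 83
pB 364 121
crop 284 61
jA 338 161
crop 258 101
jB 311 84
crop 231 24
```

View pics/m3.png

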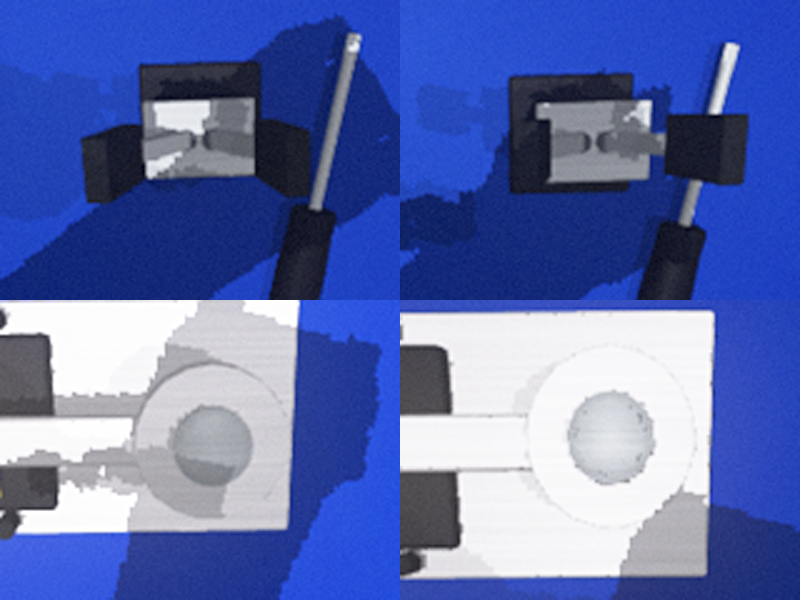

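Run:
```python
from h import *
L=lambda t:np.load(t+".npz")
A,B,J,K=map(L,["pA","pB","jA","jB"])
ca=lambda x,y,o:(o[0]+(x+.5)/2.5-.5,o[1]+(y+.5)/2.5-.5)
c=[at_z(A,ca(x,y,(234,83)),.083) for x,y in [(145,100),(254,97),(257,175),(146,180)]]
print("plate",np.mean(c,0),[np.linalg.norm(c[i]-c[i-1]).round(4) for i in range(4)])
for i,j in[(0,1),(3,2)]: v=c[j]-c[i];print(np.degrees(np.arctan2(v[1],v[0])))
print("B",at_z(B,ca(195,141,(284,61)),.083),"tri",tri([(A,ca(200.5,138,(234,83))),(B,ca(195,141,(284,61)))]))
for tag,P,o,X in[("jA",J,(258,101),(213,145)),("jB",K,(231,24),(211,138))]:
    im=cv2.imread(f"pics/{tag}.png");g=cv2.cvtColor(cv2.resize(im[o[1]:o[1]+120,o[0]:o[0]+160],(400*2,600),interpolation=cv2.INTER_CUBIC),cv2.COLOR_BGR2GRAY)
    for r0,r1 in[(60,100),(140,200)]:
        h=cv2.HoughCircles(g,cv2.HOUGH_GRADIENT_ALT,1.5,50,param1=80,param2=.6,minRadius=r0,maxRadius=r1)
        print(tag,None if h is None else (h[0][:2]/2).round(1).tolist())
pa,pb=ca(213,145,(258,101)),ca(211,138,(231,24))
print("post tri",tri([(J,pa),(K,pb)]))
for z in(.055,.065,.075): print(z,at_z(J,pa,z)[:2],at_z(K,pb,z)[:2])
```

```text
plate [ 0.5759964  -0.08909695  0.083     ] [np.float64(0.0312), np.float64(0.0424), np.float64(0.0304), np.float64(0.0447)]
-77.75459407772293
-76.6973764017912
B [ 0.5760741  -0.08924909  0.083     ] tri [ 0.5761828  -0.08913     0.08329687]
jA [[215.1999969482422, 147.0, 39.79999923706055]]
jA [[210.0, 147.0, 84.0]]
jB [[206.1999969482422, 136.5, 45.900001525878906], [206.1999969482422, 136.5, 38.5]]
jB None
post tri [0.52915574 0.16251308 0.07006101]
0.055 [0.52671736 0.16067182] [0.53025648 0.16284568]
0.065 [0.52834034 0.16188772] [0.52952161 0.16263145]
0.075 [0.52996333 0.16310363] [0.52878673 0.16241722]
```

Run:
```python
from h import *
yw=-np.radians(77.2);q=down(yw)
tx=np.array([-np.sin(yw),np.cos(yw),0]);ty=np.array([np.cos(yw),np.sin(yw),0])
P=np.array([.5292,.1625,0]);crops=[]
for k,s in enumerate([.055,-.055]):
    t=P-.085*tx+s*ty;t[2]=.15
    (movel if k else move_ptp)(t,q); pause(.15)
    p,im=snap("wrist",f"post{k}"); np.savez(f"post{k}.npz",K=p["K"],camera_from_world=p["camera_from_world"])
    u,v=proj(p,P+[0,0,.07]).astype(int);print(k,u-40,v-30)
    c=cv2.resize(im[v-30:v+30,u-40:u+40],(400,300),interpolation=cv2.INTER_CUBIC);crops.append(c)
    g=cv2.cvtColor(c,cv2.COLOR_RGB2GRAY)
    h=cv2.HoughCircles(g,cv2.HOUGH_GRADIENT_ALT,1.5,30,param1=60,param2=.5,minRadius=80,maxRadius=130);print(None if h is None else h[0].round(1).tolist())
cv2.imwrite("pics/m4.png",np.hstack(crops)[:,:,::-1]);print(read_time_s())
```

```text
0 197 68
[[190.5, 136.5, 96.9000015258789]]
1 358 67
[[198.0, 138.0, 97.4000015258789]]
19.0417
```

View pics/m4.png

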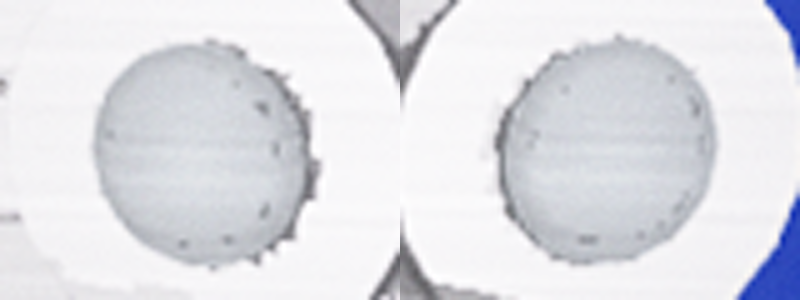

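Run:
```python
from h import *
from scipy.optimize import least_squares
D=[(np.load("post0.npz"),(197,68),(95,302,43,265)),(np.load("post1.npz"),(358,67),(102,317,40,262))]
a=np.linspace(0,2*np.pi,180)
def ext(p,x,y,z,r):
    q=np.array([proj(p,[x+r*np.cos(t),y+r*np.sin(t),z]) for t in a]);return np.array([q[:,0].min(),q[:,0].max(),q[:,1].min(),q[:,1].max()])
def f(v):
    return np.concatenate([ext(p,*v[:3],.014)-[o[i//2]+(e[i]+.5)/5-.5 for i in range(4)] for p,o,e in D])
s=least_squares(f,[.529,.1625,.07]);print(s.x,s.fun.round(2))
print([at_z(p,(o[0]+c[0]/5-.4,o[1]+c[1]/5-.4),.07) for (p,o,e),c in zip(D,[(198.5,154),(209.5,151)])])
```

```text
[0.52899226 0.16280109 0.07232919] [-0.44  0.8  -0.23  0.35 -0.13 -0.22 -0.5   0.41]
[array([0.52921797, 0.1636037 , 0.07      ]), array([0.52949173, 0.16215046, 0.07      ])]
```

Run:
```python
from h import *
q=down(-np.radians(77.2))
move_ptp([.5761,-.0891,.24],q)
movel([.5761,-.0891,.134],q,speed=.1); pause(.2)
print(read_eef_pos(),read_ft_force())
for g in [.070,.068,.067,.066,.065,.064,.063,.062,.061,.060,.059]:
    move_gripper(g,effort=20); f=read_grasp_force(); print(g,round(float(read_finger_gap()),4),np.round(f,1),np.round(read_ft_force(),1))
    if np.max(f)>5: break
print(read_time_s())
```

```text
[ 0.57655269 -0.08915089  0.13462879] [-0.05333182 -0.06068774  0.63357283]
0.07 0.0699 0.0 [ 0.6 -0.7 -0.1]
0.068 0.068 5.0 [ 0.1 -0.7  1.5]
22.2333
```

Run:
```python
from h import *
for g in [.0675,.067,.066]:
    move_gripper(g); f=read_grasp_force(); print(g,round(float(read_finger_gap()),4),np.round(f,1),np.round(read_ft_force(),1))
    if f>7.5: break
p0=read_eef_pos(); q=down(-np.radians(77.2))
movel([.5761,-.0891,.24],q,speed=.1); pause(.2)
print(read_eef_pos(),np.round(read_ft_force(),1),read_grasp_force(),read_finger_gap(),read_time_s())
p,im=snap("wrist","held"); np.savez("held.npz",K=p["K"],camera_from_world=p["camera_from_world"])
print([(d["at"],d["confidence"]) for d in tip_of("wrist","pliers")[:3]])
T=np.eye(4);T[:3,:3]=R.from_quat(read_tcp_rot()).as_matrix();T[:3,3]=read_eef_pos()
for X in [(0,0,.117),(0,.009,.117),(0,-.009,.117),(0,.009,.1215)]: print(X,proj(p,(T@[*X,1])[:3]).round(1))
u,v=proj(p,(T@[0,0,.117,1])[:3]).astype(int);print(u-50,v-60)
cv2.imwrite("pics/m5.png",cv2.resize(im[v-60:v+60,u-80:u+80],(800,600),interpolation=cv2.INTER_CUBIC)[:,:,::-1])
```

```text
0.0675 0.0676 8.5 [-0.5 -0.3  2.2]
[ 0.57571001 -0.08905323  0.23934116] [-0.  -0.6 -2.2] 7.593024233356118 0.06736259569121805 23.8583
[([317.5, 203.2], 0.76)]
(0, 0, 0.117) [318.3 200.9]
(0, 0.009, 0.117) [328.6 200.9]
(0, -0.009, 0.117) [308.  200.9]
(0, 0.009, 0.1215) [328.4 199.3]
268 140
```

View pics/m5.png

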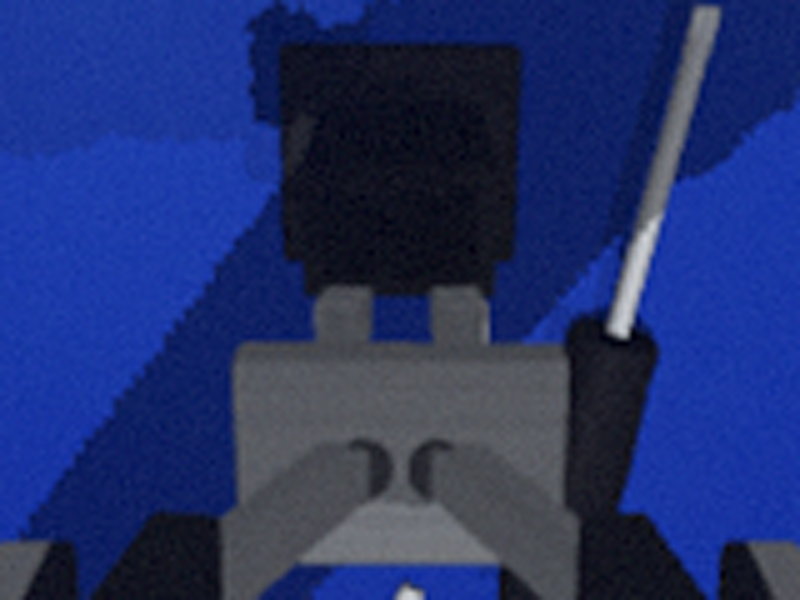

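The pliers are held centred: jaw tips at columns 306.7 and 329.8, predicted mid column 318.3. I measure less than 0.5 mm of x offset. Now to the ring.

```bash
cat >> h.py <<'E'
def goto(t,q,n=2,speed=.1,tol=.0002):
    """line to t, then trim the steady-state error"""
    t=np.array(t,float);c=t.copy();movel(c,q,speed=speed);pause(.1)
    for _ in range(n):
        e=t-read_eef_pos()
        if np.abs(e).max()<tol: break
        c=c+e;movel(c,q,speed=.05);pause(.1)
    return c,np.array(read_eef_pos())
E
python3 - <<'E'
from h import *
q=down(-np.radians(102.1)); X,Y=.5515,-.2552
move_ptp([X,Y,.2],q)
c,e=goto([X,Y,.131],q); print(c,e,R.from_quat(read_tcp_rot()).as_matrix()[:,1:].round(4).tolist())
f0=np.array(read_ft_force());print("f0",f0.round(2),read_grasp_force(),read_finger_gap())
z=.131
while z>.1205:
    z-=.001; movel([c[0],c[1],c[2]+z-.131],q,speed=.03); f=np.array(read_ft_force())-f0; e=read_eef_pos()
    print(round(z,4),np.round(e,4),f.round(2))
    if f[2]>3.5: break
print(read_time_s())
p,im=snap("wrist","onring"); u,v=proj(p,[X,Y,.005]).astype(int); u0,v0=u-60,v-45
cv2.imwrite("pics/m6.png",cv2.resize(im[v0:v0+90,u0:u0+120],(800,600),interpolation=cv2.INTER_CUBIC)[:,:,::-1])
E
```

```text
[ 0.55137659 -0.2552263   0.13078968] [ 0.55137648 -0.25527854  0.1307905 ] [[-0.2096, -0.0], [-0.9778, -0.0], [0.0, -1.0]]
f0 [ 0.75  0.27 -2.12] 7.592540709301829 0.0677843970206396
0.13 [ 0.5513 -0.2551  0.1296] [-0.73 -0.54  0.58]
0.129 [ 0.5513 -0.2552  0.1287] [-1.   -1.   -0.18]
0.128 [ 0.5513 -0.2552  0.1277] [-1.26  0.29  0.17]
0.127 [ 0.5513 -0.2552  0.1267] [-0.85 -0.78 -0.57]
0.126 [ 0.5513 -0.2552  0.1257] [-0.41  0.12  0.03]
0.125 [ 0.5513 -0.2552  0.1247] [-1.23 -0.35  0.21]
0.124 [ 0.5513 -0.2552  0.1237] [-0.97 -0.19  0.14]
0.123 [ 0.5513 -0.2552  0.1227] [-0.86 -0.55  1.14]
0.122 [ 0.5519 -0.2554  0.1224] [-1.18  0.92  4.43]
28.575
```

Run:
```python
from h import *
q=down(-np.radians(102.1)); f0=-2.1
t=np.array([.55137659,-.2552263,.1222])
g=.067
while g>.0405:
    g-=.0015; move_gripper(g,effort=28)
    for _ in range(3):
        f=float(np.mean([read_ft_force()[2] for _ in range(3)]))-f0
        if .3<f<3: break
        t[2]+=np.clip((f-1.5)/8000,-.0004,.0008); movel(t,q,speed=.03)
    gf=read_grasp_force(); gp=read_finger_gap()
    print(round(g,4),round(float(gp),4),"grip",round(float(gf),1),"fz",round(f,1),"z",round(float(t[2]),4),round(float(read_eef_pos()[2]),4))
    if gf>25 or gp>g+.0015: break
print(read_time_s())
p,im=snap("wrist","spread"); u,v=proj(p,[.545,-.2552,.005]).astype(int); u0,v0=u-60,v-45
cv2.imwrite("pics/m7.png",cv2.resize(im[v0:v0+90,u0:u0+120],(800,600),interpolation=cv2.INTER_CUBIC)[:,:,::-1])
```

```text
0.0655 0.0655 grip 8.3 fz 2.3 z 0.1235 0.1232
0.064 0.0644 grip 8.4 fz 1.5 z 0.1242 0.1238
0.0625 0.0628 grip 12.2 fz 2.7 z 0.1244 0.1243
0.061 0.0611 grip 13.1 fz 1.2 z 0.1251 0.1248
0.0595 0.06 grip 13.7 fz 2.8 z 0.1255 0.1253
0.058 0.0582 grip 14.2 fz 2.5 z 0.1259 0.1258
0.0565 0.0567 grip 14.5 fz 2.3 z 0.1266 0.1263
0.055 0.0553 grip 14.9 fz 3.0 z 0.1268 0.1267
0.0535 0.0543 grip 15.1 fz 2.0 z 0.1275 0.1272
0.052 0.0522 grip 15.9 fz 2.9 z 0.1275 0.1275
0.0505 0.051 grip 16.2 fz 2.7 z 0.1281 0.1279
0.049 0.0493 grip 16.3 fz 0.9 z 0.1286 0.1283
0.0475 0.0476 grip 16.9 fz 0.8 z 0.1286 0.1286
0.046 0.0467 grip 17.6 fz 2.7 z 0.1286 0.1288
0.0445 0.0448 grip 17.9 fz 1.7 z 0.1294 0.1291
0.043 0.0434 grip 18.6 fz 2.3 z 0.1297 0.1294
0.0415 0.0422 grip 20.4 fz 2.7 z 0.1297 0.1296
0.04 0.0408 grip 28.8 fz 1.8 z 0.1299 0.1298
38.025
```

View pics/m7.png

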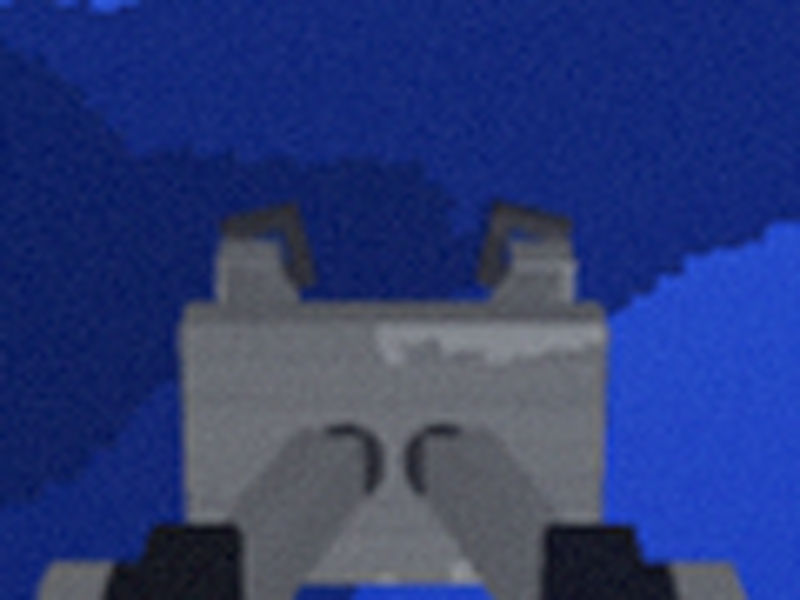

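Both pins sit in the lugs (left about 255,235 and right about 525,235 in the crop), and the pliers are at their stop. Lifting and carrying to the post.

Run:
```python
from h import *
yw=-np.radians(102.1);q=down(yw)
tx=np.array([-np.sin(yw),np.cos(yw),0])
movel([.55137659,-.2552263,.18],q,speed=.08); movel([.5514,-.2552,.235],q,speed=.15)
print(read_grasp_force(),read_finger_gap(),read_ft_force())
P=np.array([.5291,.1628,0])+.0162*tx
movel([P[0],P[1],.235],q,speed=.25); pause(.15)
print(read_eef_pos(),P,read_ft_force(),read_time_s())
p,im=snap("wrist","overpost"); u,v=proj(p,[P[0],P[1],.1]).astype(int);print(u,v); u0,v0=u-60,v-45
cv2.imwrite("pics/m8.png",cv2.resize(im[v0:v0+90,u0:u0+120],(800,600),interpolation=cv2.INTER_CUBIC)[:,:,::-1])
```

```text
28.644163012504578 0.04066361445664237 [-0.27291923  0.15095852 -2.39790587]
[0.5450943  0.15790366 0.23517563] [0.54494009 0.15940418 0.        ] [-0.16814524 -0.30609623 -2.13585959] 41.325
316 194
```

View pics/m8.png

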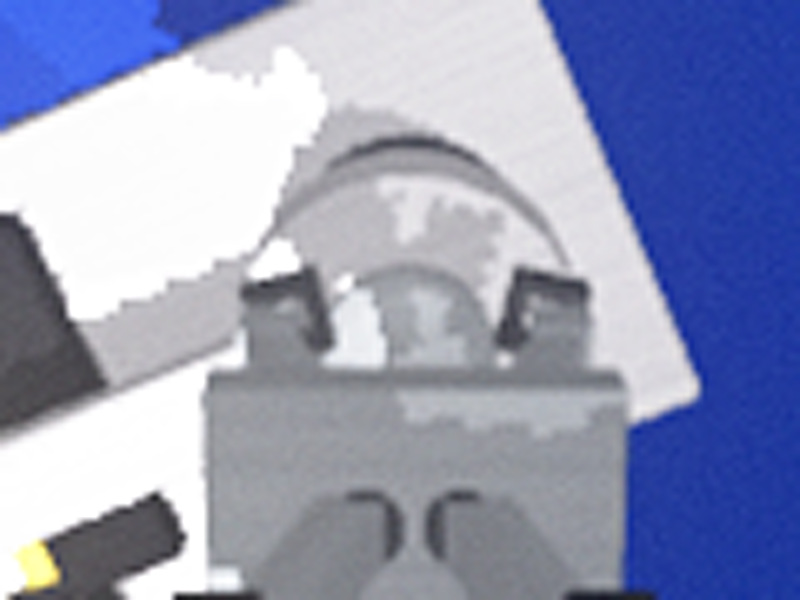

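Run:
```python
from h import *
yw=-np.radians(102.1);q=down(yw);tx=np.array([-np.sin(yw),np.cos(yw),0]);ty=np.array([np.cos(yw),np.sin(yw),0])
p=camera_params("wrist");u0,v0=256,149
c=lambda X:((proj(p,X)-[u0,v0]+.5)*6.667-.5).round()
O=np.array([.5291,.1628,.071])
print("post +x edge",c(O+.014*tx),"hub +x edge",c(O+.028*tx+[0,0,-.006]),"post right",c(O+.014*np.cos(.7)*ty+.014*np.sin(.7)*tx))
print(read_eef_pos(),read_time_s())
P=np.array([.5291,.1628,0])+.0162*tx
cc,e=goto([P[0],P[1],.222],q); print(cc,e,P)
f0=np.mean([read_ft_force() for _ in range(5)],0);print(f0.round(2),read_ft_torque(),read_time_s())
```

```text
post +x edge [411. 265.] hub +x edge [410. 168.] post right [479. 296.]
[0.54506856 0.15822539 0.23513768] 41.375
[0.54483497 0.15935748 0.22184162] [0.54480516 0.15935235 0.22182575] [0.54494009 0.15940418 0.        ]
[ 0.8   0.27 -2.16] [ 0.0222808  -0.06905229 -0.03808369] 42.4583
```

Run:
```python
from h import *
yw=-np.radians(102.1);q=down(yw)
tx=np.array([-np.sin(yw),np.cos(yw),0]);ty=np.array([np.cos(yw),np.sin(yw),0])
f0=np.array([.3,0,-2.16])
p=camera_params("wrist");e=np.array(read_eef_pos());print("lug row if centred",[proj(p,e+d*tx-[0,0,.1248]).round(1).tolist() for d in(.0054,.0067)])
t=np.array([.54483497,.15935748,.208]);movel(t,q,speed=.08);pause(.1)
while t[2]>.176:
    t[2]-=.001; movel(t,q,speed=.03)
    f=np.mean([read_ft_force() for _ in range(4)],0)-f0; e=np.array(read_eef_pos())
    print("ring z",round((e[2]-.1298)*1e3,1),"F tx,ty,z",np.round([f@tx,f@ty,f[2]],1),"off",np.round([(e-[.5291,.1628,0])@tx*1e3,(e-[.5291,.1628,0])@ty*1e3],1))
    if f[2]>6: break
    h=np.array([f[0],f[1],0])
    if np.linalg.norm(h)>1.8: t+=np.clip(h/8000,-.0004,.0004)
print(t,read_time_s(),read_grasp_force())
```

```text
lug row if centred [[318.4, 192.1], [318.4, 190.7]]
ring z 77.3 F tx,ty,z [0.1 0.3 0.1] off [16.2  0. ]
ring z 76.2 F tx,ty,z [ 0.1 -0.3 -0.1] off [16.1  0. ]
ring z 75.1 F tx,ty,z [-0.4 -0.3 -0.1] off [16.   0.1]
ring z 74.1 F tx,ty,z [-1.  -0.3 -1.4] off [16.   0.1]
ring z 73.1 F tx,ty,z [ 0.2  0.1 -0.6] off [16.1  0.1]
ring z 72.1 F tx,ty,z [-0.2  0.1  0.2] off [16.1  0.1]
ring z 71.1 F tx,ty,z [-1.1  0.6 -0.4] off [16.   0.1]
ring z 70.1 F tx,ty,z [-0.7  0.2  0.3] off [16.1  0.1]
ring z 69.2 F tx,ty,z [ 0.1 -0.9 -0.7] off [16.1  0. ]
ring z 68.4 F tx,ty,z [-0.5  0.6  1.4] off [16.3  0. ]
ring z 67.4 F tx,ty,z [-0.3 -0.6  1.2] off [16.3  0.1]
ring z 66.3 F tx,ty,z [-0.3 -0.2  2.9] off [16.3  0.1]
ring z 65.2 F tx,ty,z [-0.1 -0.4  3.3] off [16.2  0. ]
ring z 64.3 F tx,ty,z [-0.6  0.6  2.7] off [16.2  0. ]
ring z 63.3 F tx,ty,z [0.2 0.2 4. ] off [16.2  0. ]
ring z 63.0 F tx,ty,z [-0.6  0.4  7.2] off [16.5  0. ]
[0.54483497 0.15935748 0.192     ] 46.8833 29.12419080734253
```

Run:
```python
from h import *
yw=-np.radians(102.1);q=down(yw)
tx=np.array([-np.sin(yw),np.cos(yw),0])
G=[.0408,.0434,.0467,.051,.0553,.06,.0628,.0644,.0655,.0675];Z=[.1298,.1294,.1288,.1279,.1267,.1253,.1243,.1238,.1232,.1222]
f0=-2.16; t=np.array([.54483497,.15935748,.1922]); g=.0408; s=np.array([.54483497,.15935748,0]); dz=0
for g2 in [.043,.045,.047,.049,.051,.053,.055,.057,.059,.061,.063,.065,.0665,.0673]:
    xy=s+tx*.004*min(1,(g2-.0408)/.02)
    z=.1922-(.1298-np.interp(g2,G,Z))
    move_gripper(g2); movel([xy[0],xy[1],z+dz],q,speed=.05)
    f=np.mean([read_ft_force() for _ in range(4)],0)
    fz=f[2]-f0; e=read_eef_pos()
    if fz<4.5 or fz>7.5: dz+=np.clip((5.5-fz)*-1e-4,-.0004,.0005)
    print(g2,round(float(read_finger_gap()),4),"grip",round(float(read_grasp_force()),1),"F",np.round([f@tx,fz],1),"dz",round(dz*1e3,2),"eef z",round(float(e[2]),4),"off",round(float((np.array(e)-[.5291,.1628,0])@tx*1e3),1))
print(read_time_s())
```

```text
0.043 0.0434 grip 17.9 F [-1.3  6.7] dz 0.0 eef z 0.1924 off 16.9
0.045 0.0451 grip 16.6 F [-0.8  8.4] dz 0.29 eef z 0.192 off 17.4
0.047 0.0467 grip 15.6 F [0.2 7.9] dz 0.53 eef z 0.1917 off 17.5
0.049 0.0492 grip 15.4 F [-0.5  6.6] dz 0.53 eef z 0.1913 off 17.8
0.051 0.0511 grip 15.3 F [-0.4  6.2] dz 0.53 eef z 0.1908 off 18.1
0.053 0.0529 grip 14.8 F [-0.6  5.7] dz 0.53 eef z 0.1904 off 18.6
0.055 0.055 grip 14.3 F [-0.8  6. ] dz 0.53 eef z 0.1899 off 19.1
0.057 0.0573 grip 13.7 F [-0.6  4.9] dz 0.53 eef z 0.1893 off 19.5
0.059 0.0587 grip 12.5 F [-0.6  6.2] dz 0.53 eef z 0.1886 off 19.9
0.061 0.061 grip 9.5 F [-0.2  4.6] dz 0.53 eef z 0.188 off 20.3
0.063 0.063 grip 8.8 F [-0.4  4.8] dz 0.53 eef z 0.1874 off 20.3
0.065 0.0649 grip 8.5 F [0.5 4.6] dz 0.53 eef z 0.1866 off 20.3
0.0665 0.0666 grip 9.0 F [0.2 5.6] dz 0.53 eef z 0.1859 off 20.4
0.0673 0.0672 grip 8.2 F [0.1 6.6] dz 0.53 eef z 0.1855 off 20.4
53.4167
```

Run:
```python
from h import *
yw=-np.radians(102.1);q=down(yw)
e=np.array(read_eef_pos())
for d in [.002,.005,.008]:
    movel([e[0],e[1],e[2]+d],q,speed=.04); print(d,np.round(read_ft_force(),1),np.round(read_grasp_force(),1))
movel([e[0],e[1],.25],q,speed=.2)
print(read_time_s(),read_eef_pos(),np.round(read_ft_force(),1),read_grasp_force())
p,im=snap("wrist","shut"); u,v=proj(p,[e[0]-.01,e[1],.068]).astype(int); u0,v0=u-60,v-60
cv2.imwrite("pics/m9.png",cv2.resize(im[v0:v0+90,u0:u0+120],(800,600),interpolation=cv2.INTER_CUBIC)[:,:,::-1])
```

```text
0.002 [-0.8  0.6 -1.5] 7.6
0.005 [ 0.3 -0.1 -1.5] 7.6
0.008 [-0.8  0.  -1. ] 7.6
54.6 [0.54912063 0.1587209  0.2501292 ] [-0.7  0.4 -1.6] 7.599390707910061
```

View pics/m9.png

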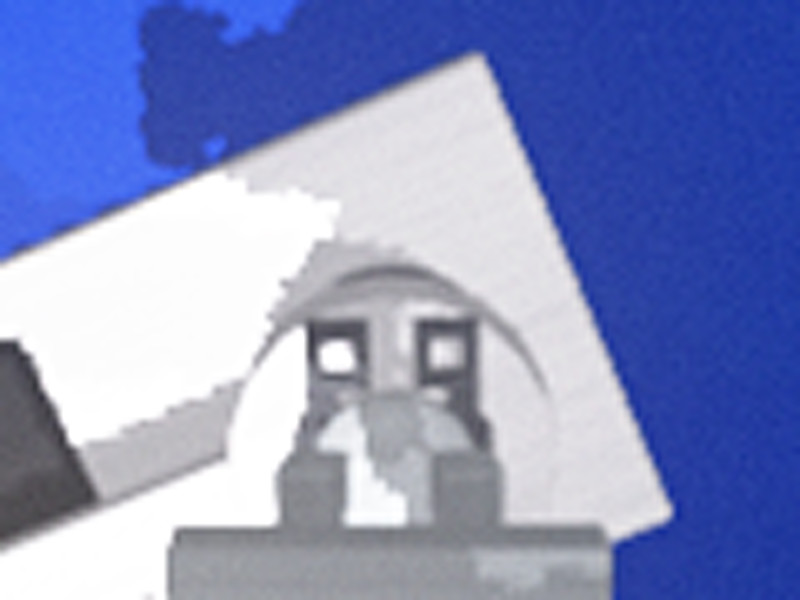

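The ring is shut around the post, with its lugs close together at (337,350) and (445,350), and the pliers are free. Returning them to the stand.

Run:
```python
from h import *
q=down(-np.radians(77.2)); X,Y=.5764,-.0891
move_ptp([X,Y,.25],q)
c,e=goto([X,Y,.215],q,n=1); print(e,read_time_s())
f0=np.mean([read_ft_force()[2] for _ in range(4)])
movel([c[0],c[1],.141],q,speed=.08); print(np.round(read_ft_force(),1)-[0,0,f0],read_eef_pos())
z=.141
while z>.131:
    z-=.001; movel([c[0],c[1],z],q,speed=.04); f=np.mean([read_ft_force() for _ in range(3)],0)
    if f[2]-f0>2.0: break
print(z,read_eef_pos(),f.round(1),f0,read_time_s())
```

```text
[ 0.57609331 -0.08916124  0.21484667] 56.5833
[ 0.6        -0.7        -0.08227303] [ 0.57652228 -0.08934743  0.1416077 ]
0.13399999999999998 [ 0.57630954 -0.08917189  0.13450068] [-1.   0.2  1.5] -2.0177269702394947 59.4
```

Seated at the same height as when I grasped it (0.1345 m). Releasing, backing off and checking.

Run:
```python
from h import *
q=down(-np.radians(77.2))
move_gripper(.072); move_gripper(.085); e=read_eef_pos()
movel([e[0],e[1],.25],q,speed=.12); pause(.1)
p,a=snap("wrist","end"); print(read_time_s(),np.round(read_ft_force(),1))
d=tip_of("wrist","pliers_plate"); print([(np.round(at_z(p,k["at"],.075),4),k["confidence"]) for k in d[:2]])
u,v=proj(p,[.576,-.089,.1]).astype(int);v=min(v,340)
cv2.imwrite("pics/m10.png",cv2.resize(a[max(v-60,0):max(v-60,0)+120,u-80:u+80],(800,600))[:,:,::-1])
```

```text
61.1833 [-1.  -0.4 -0.3]
[(array([ 0.5768, -0.0873,  0.075 ]), 0.84), (array([0.3058, 0.1932, 0.075 ]), 0.82)]
```

View pics/m10.png

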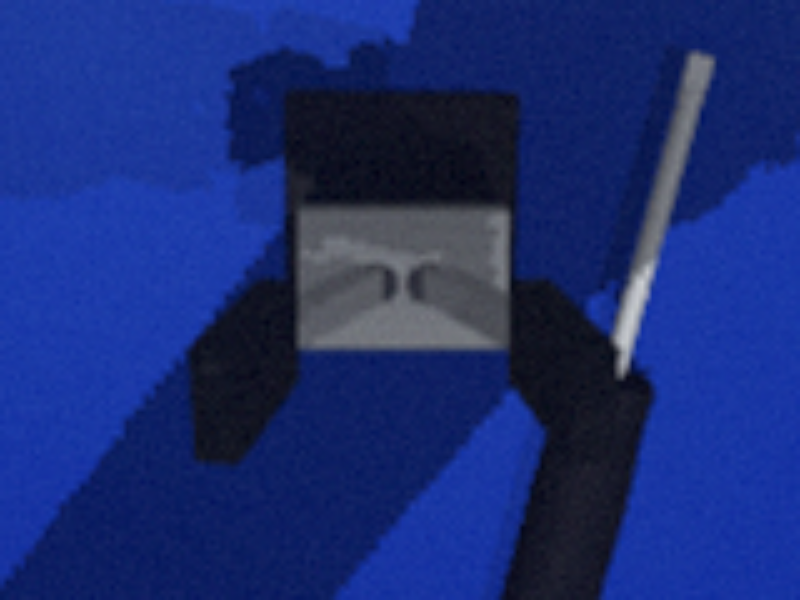

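The pliers stand upright in their stand, plate centred near (403,278) and level as before, with the driver unmoved.

```bash
python3 -c "
from bench import *
print(sign_off(),read_time_s())"
```

```text
the job is handed in; nothing more can be done
the job is handed in; nothing more can be done
```

The retaining ring is shut in the post's groove with the hub pressed down, the pliers are back upright in their stand, and the job was handed in at about 61 s; no verdict came back.

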